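Turn off the large hotplate

TASK

Two portable hotplates stand side by side on the worktop, both switched on. Turn the knob of the one with the larger cooking plate fully anticlockwise to its stop, which is off, and let go of it; leave the other hotplate's knob as it is set.

Things in the scene. Friction and masses are not known exactly. Their poses are not given: they have to be found in the camera images.
- hotplate_large: The hotplate to turn off, left or right of the small one: a fixed aluminium box 270 deep (x) x 240 wide (y) x 55 mm high with a dark cooking plate of 186 mm diameter, 11 mm higher. Origin: centre of its underside; x from its knob edge to its back, z up; knob axis at x = -99 mm, y = 0. A wall cabinet hangs 0.51 m above the worktop's right rear (world x > 0.5, y < -0.14): bring the arm in from the front.
- large_knob (a joint): Angle of the large hotplate's knob in rad: 0 = off, at the anticlockwise stop, where the pointer points straight to the back of the hotplate (its +x); it grows as the knob is turned CLOCKWISE seen from above (4.2 at the other stop). It starts between 0.7 and 1.3. Turns freely against light friction (about 0.04 N m), stays where it is left.
- large_knob_grip (a point): Point on the knob's vertical axis at the height to grip, 78 mm above the worktop. The black knob is a disc of 50 mm diameter, 7 mm high, lying on top of the hotplate box (box top 55 mm), carrying an upright grip bar centred on the axis, 46 long x 14 wide, from 60 to 88 mm above the worktop. The point turns with the knob: its x runs along the bar towards the end with the white pointer line, y across the bar, z up.
- small_knob_pointer (a point): Pointer end of the knob on the OTHER hotplate, which must be left as it is: an equal knob on an aluminium box 225 deep x 200 wide x 55 mm high with a 130 mm cooking plate, fixed to the worktop beside the large one. The point lies 22 mm from that knob's axis, on top of its bar, 88 mm above the worktop; its x points from the axis along the pointer.

How it is judged (in metres and radians):
At the end, for the whole second after the job is handed in: The large hotplate's knob stands at its anticlockwise stop (within 10 degrees) (value of joint large_knob below 0.175 rad); the robot touches nothing.
It fails at once if the small hotplate's knob is turned (its pointer end moves more than 6 mm, about 15 degrees) (distance of small_knob_pointer from where it was at the start of the episode above 0.006 m).
It also fails if it takes over 32 s, if anything falls off the work surface, if the arm or the gripper's body presses on something with over 40 N, if the wrist force passes 120 N, or if a joint passes its speed limit or range.

ROBOT

A 7-joint arm with a two-finger parallel gripper is mounted at the origin on a cart in front of the work surface, level with it; the furniture and walls round the work are solid. World frame = base frame: x ahead of the robot, y to its left, z up, the work surface at z = 0. Lengths are in m, angles in degrees, forces in N, time in s.
With the tool pointing down it reaches from about 0.425 to 0.875 m from the base axis. Payload 4.7 kg.
Tool frame: the origin (TCP) lies at the very end of the fingers, on their centre line; the grasp point (between the pads) lies 19 mm behind it; z points along the fingers, y is the line along which they close (so a half turn about z gives the same grasp; the last joint's range is limited). The gripper opens to 87 mm and grips with 3 to 60 N. Pads are 19 mm wide; open, the fingers measure 117 mm over their backs; the gripper's body (75 mm by 190 mm) begins 51 mm behind the grasp point.
Start: joints at [77.928, 18.392, -4.016, 83.108, 1.295, 78.541, -3.26], TCP at [0.145, -0.634, 0.223] pointing down, gripper open.
Joint ranges: [-163.93, 163.93], [-17.29, 119.83], [-79.2, 71.16], [3.27, 140.29], [-89.18, 269.18], [5.43, 117.66], [-154.24, 154.24]. Speed limits (degrees/s): [147.25, 147.25, 180, 180, 180, 180, 180].

INTERFACE

Orientations are given as [roll, pitch, yaw] about the fixed x, y, z axes, in that order (R = Rz(yaw) Ry(pitch) Rx(roll)).
In Python, from cell import get_obs, eyes, env gives the robot as it stands.
- The arm moves only by the tool servo_tool, never from a script. Its argument "series" is a list that holds one entry, the list of rows, each a list of 7 numbers: the shift along the tool's x, y, z in units of 300 mm (1.0 is 300 mm), then the turn, a rotation vector about the tool's x, y, z in units of pi rad (1.0 is pi rad), then the opening, from 0 (shut) to 1 (fully open). In form: [[[tx, ty, tz, wx, wy, wz, gripper], ...]]. A call has 1 to 12 rows; each row is the pose to reach, as a shift and turn from the pose commanded when the call began, along the tool's axes at that moment, turning the shorter way round; what a row does not reach only later rows make up. A row lasts 1/12 s, in which the tool goes at most 41.7 mm and 7.16 degrees, less where a joint would pass 70% of its speed; a pose out of reach is approached as far as the arm can. A call with a number of a shift or a turn outside -1 to 1 is refused whole. A call with a gripper value outside its range is refused whole. The fingers move at their own pace and stop on an object; "grip_force" is the grip in N (left out, the last holds). Time passes only in rows, so rows that repeat a pose let the fingers close. It gives the time, the measured TCP pose, the force, the opening and the grip force at its end, in the units of the state.
- get_obs(): the state, without advancing time (a new reading comes with each control period).
- eyes.read_camera(name): name is "side" or "top"; returns a dict with "frame" (384x512x3 uint8, red, green, blue), "depth" (384x512 float32, m along the optical axis (not along the pixel's ray), 0 where there is no reading), "fx", "fy", "cx", "cy" (pixels), "origin" and "rotation" of the camera in the world. Camera axes: x right, y down, z forward; pixel columns grow to the right and rows downward; lengths in m; the calibration is good to about 2 mm. A picture is of the moment at which its call begins.
- env.sign_off(): hands the job in; it is judged then, once.
The state is a dict: "time_s": time; "qpos": joint angles; "joint_velocities": joint speeds; "effort": joint torques, N m; "tool_pos": TCP position; "tool_rot": TCP orientation; "force": force on the tool from outside, world axes, zero at the start; "wrist_torque": the same for the moment, N m; "grip_width": finger opening in m; "grasp_force": force on a finger pad.
Only numpy, scipy, OpenCV 4.12 (cv2) and the standard library are available. Lean on these libraries where they do the work, as an engineer would, in place of code of your own. Each camera call takes 0.05 s, during which the arm holds its last target. There are 200 camera calls.

## Working session

There is one attempt and no reset: what is moved stays moved. The work goes in short steps, Python scripts to look and compute and a tool call to move; the robot and the scene stay as the last step left them, time stands still between calls to the robot, and variables do not carry over. Pictures are saved under pics/ and viewed, at most 10 in all, crops included, and the job is handed in when it is done.

Besides the shell and the picture viewer there is one more tool, called by a JSON object that holds its "op" and its "data". servo_tool: Moves the arm, as the interface text tells. Shifts and turns lie within -1 to 1; 1 stands for 300 mm of shift or pi rad of turn. Its arguments: {"type":"object","properties":{"series":{"type":"array"},"grip_force":{"type":"number"}},"required":["series"]}

```bash
mkdir -p pics; python3 - <<'E'
from cell import get_obs, eyes, env
import cv2,numpy as np
o=get_obs();print(o['time_s'],o['tool_pos'],o['tool_rot'],o['qpos'])
for n in("top","side"):
    c=eyes.read_camera(n);cv2.imwrite(f"pics/{n}0.png",c["frame"][:,:,::-1]);np.savez(f"pics/{n}0.npz",**c)
    print(n,c['origin'],c['rotation'],c['fx'])
E
```

```text
0.0 [ 0.14472696 -0.63311751  0.22145317] [-1.79889843e+02  4.58629123e-03  1.28828265e+01] [77.92830335 18.44020358 -4.01620937 83.17438502  1.29406333 78.54076194
 -3.25906914]
top [0.40166246 0.07957141 1.06077387] [-172.58457582   -1.53777243  -91.18546705] 463.50971748006356
side [ 0.4441691  -0.79924125  0.59809811] [-119.9557473    -1.06292184   -5.25486199] 449.05644480255535
```

View pics/top0.png

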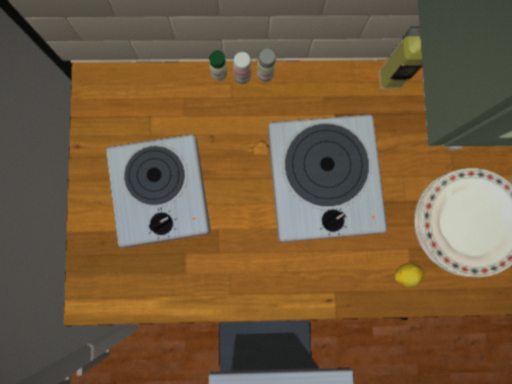

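The large hotplate is on the right, with its knob at about (333,220) and the pointer towards the upper right. The small knob is at (161,223).

```bash
cat > h.py <<'E'
import numpy as np
from scipy.spatial.transform import Rotation as R
def cloud(c):
    v,u=np.mgrid[0:384,0:512];d=c['depth']
    P=np.stack([(u-c['cx'])/c['fx']*d,(v-c['cy'])/c['fy']*d,d],-1)
    r=np.array(c['rotation']);r=r if r.shape==(3,3) else R.from_euler('xyz',r,degrees=True).as_matrix()
    return P@r.T+np.array(c['origin'])
E
python3 - <<'E'
from h import *
import cv2
c=np.load('pics/top0.npz');W=cloud(c);f=c['frame']
b=W[205:236,315:352].reshape(-1,3)
m=b[(b[:,2]>.072)&(b[:,2]<.1)];print('bar',len(m),m.mean(0),np.median(m[:,2]))
x=m[:,:2]-m[:,:2].mean(0);w,V=np.linalg.eigh(x.T@x/len(x));print('sd',np.sqrt(w),'dir',np.degrees(np.arctan2(V[1,1],V[0,1])))
ctr,size,ang=cv2.minAreaRect((m[:,:2]*1000).astype(np.float32));print('rect',ctr,size,ang)
wh=(f[205:236,315:352].min(-1)>130).reshape(-1)&(b[:,2]>.07);print('white',b[wh])
B=W[105:250,260:395].reshape(-1,3);B=B[(B[:,2]>.045)&(B[:,2]<.075)]
ctr,size,ang=cv2.minAreaRect((B[:,:2]*1000).astype(np.float32));print('box',ctr,size,ang)
p=B[(B[:,2]>.0615)];k=p[p[:,0]>ctr[0]/1000-.07]
(cp,r)=cv2.minEnclosingCircle((k[:,:2]*1000).astype(np.float32));print('plate',k.mean(0),cp,r)
s=np.load('pics/side0.npz')
im=np.hstack([cv2.resize(f[200:240,310:357],None,fx=8,fy=8,interpolation=2),cv2.resize(s['frame'],(400,320))])
cv2.imwrite('pics/c0.png',im[:,:,::-1])
E
```

```text
bar 152 [ 0.47806725 -0.11588314  0.08637811] 0.08703874890681973
sd [0.00407725 0.01361185] dir 123.40915969917454
rect (478.6084289550781, -117.10553741455078) (13.8956298828125, 46.011680603027344) 33.29922866821289
white [[0.40166246 0.07957141 1.06077387]]
box (577.4451293945312, -110.27828979492188) (270.1446533203125, 240.19129943847656) 3.8572921752929688
plate [ 0.60093641 -0.10803558  0.06559956] (601.50341796875, -107.96459197998047) 97.72993469238281
```

View pics/c0.png

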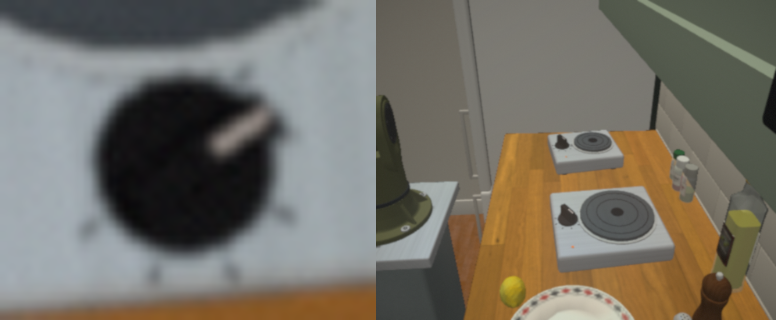

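The large box fits 270 x 240 mm at yaw 3.9°. That puts the knob axis at (0.479,-0.117), which agrees with the bar's centre. The pointer heads -56.7°, so the knob is at about 60.6°. The plate is only 30 mm from the axis, so I'll keep the fingers part-open and approach with tool yaw 123°.

{"op": "servo_tool", "data": {"series": [[[0.73, -0.71, 0, 0, 0, -0.3, 0.4], [0.73, -0.71, 0, 0, 0, -0.3, 0.4], [0.73, -0.71, 0, 0, 0, -0.3, 0.4], [0.73, -0.71, 0, 0, 0, -0.3, 0.4], [0.73, -0.71, 0, 0, 0, -0.3, 0.4], [0.73, -0.71, 0, 0, 0, -0.3, 0.4], [0.73, -0.71, 0, 0, 0, -0.3, 0.4], [0.73, -0.71, 0, 0, 0, -0.3, 0.4], [0.73, -0.71, 0, 0, 0, -0.3, 0.4], [0.73, -0.71, 0, 0, 0, -0.3, 0.4], [0.73, -0.71, 0, 0, 0, -0.3, 0.4], [0.73, -0.71, 0, 0, 0, -0.3, 0.4]]], "grip_force": 25}}

```text
time_s: 1.1
tool_pos: [0.3096, -0.3786, 0.2223]
tool_rot: [-180.0, 0.0, 66.7]
force: [-0.3, -0.2, 0.2]
grip_width: 0.0348
grasp_force: 0.0
```

```bash
cat >> h.py <<'E'
def rel(o,target,yaw):
    r=R.from_euler('xyz',o['tool_rot'],degrees=True)
    t=r.inv().apply(np.array(target)-o['tool_pos'])/.3
    w=(r.inv()*R.from_euler('xyz',[180,0,yaw],degrees=True)).as_rotvec()/np.pi
    print(o['time_s'],np.round(o['tool_pos'],4),np.round(o['tool_rot'],2),np.round(o['qpos'],1),o['grip_width'],o['force']);print(np.round(t,4),np.round(w,4))
E
python3 -c "
from h import *;from cell import get_obs
rel(get_obs(),[.4787,-.1169,.15],123.3)"
```

```text
1.1 [ 0.3096 -0.3786  0.2223] [-179.97    0.     66.66] [ 6.690e+01 -5.000e-01 -1.910e+01  1.047e+02 -1.000e-01  7.580e+01
  2.450e+01] 0.03483083931458242 [-0.27269442 -0.2339593   0.19239122]
[1.0244 0.172  0.2408] [-1.000e-04 -0.000e+00 -3.147e-01]
```

{"op": "servo_tool", "data": {"series": [[[1.0, 0.172, 0.2, 0, 0, -0.315, 0.4], [1.0, 0.172, 0.2, 0, 0, -0.315, 0.4], [1.0, 0.172, 0.2, 0, 0, -0.315, 0.4], [1.0, 0.172, 0.2, 0, 0, -0.315, 0.4], [1.0, 0.172, 0.2, 0, 0, -0.315, 0.4], [1.0, 0.172, 0.2, 0, 0, -0.315, 0.4], [1.0, 0.172, 0.2, 0, 0, -0.315, 0.4], [1.0, 0.172, 0.2, 0, 0, -0.315, 0.4], [1.0, 0.172, 0.2, 0, 0, -0.315, 0.4], [1.0, 0.172, 0.2, 0, 0, -0.315, 0.4], [1.0, 0.172, 0.2, 0, 0, -0.315, 0.4], [1.0, 0.172, 0.2, 0, 0, -0.315, 0.4]]]}}

```text
time_s: 2.1
tool_pos: [0.4755, -0.1239, 0.1625]
tool_rot: [-180.0, 0.0, 123.3]
force: [-0.3, -1.0, 0.3]
grip_width: 0.0349
grasp_force: 0.0
```

```bash
python3 -c "
from h import *;from cell import get_obs
rel(get_obs(),[.4787,-.1169,.069],123.3)"
```

```text
2.1 [ 0.4755 -0.1239  0.1625] [-1.7997e+02  2.0000e-02  1.2329e+02] [ 48.3   3.3 -37.7 108.5   2.2  68.9  43.2] 0.034864452598265164 [-0.25963838 -0.97519433  0.27473172]
[0.0138 0.0217 0.3118] [-0.0002  0.0001 -0.0001]
```

{"op": "servo_tool", "data": {"series": [[[0.014, 0.022, 0.05, 0, 0, 0, 0.4], [0.014, 0.022, 0.1, 0, 0, 0, 0.4], [0.014, 0.022, 0.15, 0, 0, 0, 0.4], [0.014, 0.022, 0.2, 0, 0, 0, 0.4], [0.014, 0.022, 0.23, 0, 0, 0, 0.4], [0.014, 0.022, 0.26, 0, 0, 0, 0.4], [0.014, 0.022, 0.28, 0, 0, 0, 0.4], [0.014, 0.022, 0.3, 0, 0, 0, 0.4], [0.014, 0.022, 0.31, 0, 0, 0, 0.4], [0.014, 0.022, 0.31, 0, 0, 0, 0.4], [0.014, 0.022, 0.31, 0, 0, 0, 0.4]]]}}

```text
time_s: 3.02
tool_pos: [0.4795, -0.1144, 0.0698]
tool_rot: [180.0, 0.0, 123.6]
force: [0.2, 0.0, 0.6]
grip_width: 0.0346
grasp_force: 0.0
```

{"op": "servo_tool", "data": {"series": [[[0, 0, 0, 0, 0, 0, 0.3], [0, 0, 0, 0, 0, 0, 0.2], [0, 0, 0, 0, 0, 0, 0.1], [0, 0, 0, 0, 0, 0, 0], [0, 0, 0, 0, 0, 0, 0], [0, 0, 0, 0, 0, 0, 0], [0, 0, 0, 0, 0, 0, 0]]]}}

```text
time_s: 3.6
tool_pos: [0.4777, -0.1157, 0.0697]
tool_rot: [-179.8, -0.0, 123.5]
force: [-4.8, -2.5, 3.7]
grip_width: 0.0137
grasp_force: 25.0
```

```bash
python3 -c "
from h import *;from cell import get_obs
rel(get_obs(),[.4787,-.1169,.069],183.9)"
```

```text
3.6 [ 0.4777 -0.1157  0.0697] [-1.7979e+02 -2.0000e-02  1.2353e+02] [ 46.   10.1 -38.  114.    7.4  58.4  38. ] 0.013686406781124007 [-4.83478555 -2.47236278  3.73023811]
[-0.0051  0.0005  0.0022] [-0.001  -0.0007 -0.3354]
```

The fingers hold the bar (13.7 mm opening). Next I'll turn it anticlockwise.

{"op": "servo_tool", "data": {"series": [[[-0.002, -0.004, 0, 0, 0, -0.03, 0], [-0.003, -0.007, 0, 0, 0, -0.06, 0], [-0.003, -0.007, 0, 0, 0, -0.09, 0], [-0.003, -0.007, 0, 0, 0, -0.12, 0], [-0.003, -0.007, 0, 0, 0, -0.15, 0], [-0.003, -0.007, 0, 0, 0, -0.18, 0], [-0.003, -0.007, 0, 0, 0, -0.21, 0], [-0.003, -0.007, 0, 0, 0, -0.24, 0], [-0.003, -0.007, 0, 0, 0, -0.27, 0], [-0.003, -0.007, 0, 0, 0, -0.3, 0], [-0.003, -0.007, 0, 0, 0, -0.32, 0], [-0.003, -0.007, 0, 0, 0, -0.332, 0]]]}}

```text
time_s: 4.6
tool_pos: [0.4772, -0.1168, 0.0697]
tool_rot: [-180.0, -0.1, -176.5]
force: [-2.9, -0.0, 3.2]
grip_width: 0.0141
grasp_force: 25.0
```

{"op": "servo_tool", "data": {"series": [[[0, 0, 0, 0, 0, -0.005, 0], [0, 0, 0, 0, 0, -0.01, 0], [0, 0, 0, 0, 0, -0.01, 0]]]}}

```text
time_s: 4.85
tool_pos: [0.4773, -0.1167, 0.0697]
tool_rot: [-180.0, -0.1, -174.9]
force: [-4.2, -0.4, 5.4]
grip_width: 0.0141
grasp_force: 25.1
```

```bash
python3 -c "
from h import *;from cell import get_obs
o=get_obs();rel(o,[.4787,-.1169,.069],183.9);print(o['wrist_torque'])"
```

```text
4.85 [ 0.4773 -0.1167  0.0697] [-1.7998e+02 -1.0000e-01 -1.7492e+02] [ 52.5  11.2 -45.  113.9   9.3  58.5  98.3] 0.014128181038972972 [-4.15179172 -0.4143958   5.42744969]
[-0.0047 -0.0009  0.0022] [-0.0001 -0.0006  0.0066]
[-0.05606369  0.86896183 -0.36926113]
```

{"op": "servo_tool", "data": {"series": [[[0, 0, 0, 0, 0, 0, 0.2], [0, 0, 0, 0, 0, 0, 0.4], [0, 0, 0, 0, 0, 0, 0.4], [0, 0, 0, 0, 0, 0, 0.4], [0, 0, 0, 0, 0, 0, 0.4]]]}}

```text
time_s: 5.27
tool_pos: [0.4783, -0.1161, 0.0695]
tool_rot: [180.0, 0.0, -174.8]
force: [0.4, 0.7, -0.5]
grip_width: 0.0325
grasp_force: 0.0
```

{"op": "servo_tool", "data": {"series": [[[0, 0, -0.04, 0, 0, 0, 0.4], [0, 0, -0.1, 0, 0, 0, 0.4], [0, 0, -0.2, 0, 0, 0, 0.4], [0, 0, -0.3, 0, 0, 0, 0.4], [0.0, 0.2, -0.4, 0, 0, 0, 0.4], [0.0, 0.4, -0.45, 0, 0, 0, 0.4], [0, 0.5, -0.45, 0, 0, 0, 0.4], [0, 0.6, -0.45, 0, 0, 0, 0.4], [0, -0.7, -0.45, 0, 0, 0, 0.4]]]}}

```text
time_s: 6.02
tool_pos: [0.468, 0.0223, 0.206]
tool_rot: [179.8, 0.3, -173.1]
force: [2.1, 3.1, -0.6]
grip_width: 0.035
grasp_force: 0.0
```

```bash
python3 - <<'E'
from h import *;from cell import get_obs,eyes
import cv2
rel(get_obs(),[.4787,-.1169,.069],183.9)
c=eyes.read_camera("top");cv2.imwrite("pics/top1.png",cv2.resize(c["frame"],(800,600))[:,:,::-1])
E
```

```text
6.0167 [0.468  0.0223 0.206 ] [ 179.76    0.34 -173.1 ] [ 49.4  -2.9 -52.9 107.9  -2.6  73.6  94.2] 0.03503735262645874 [ 2.11212942  3.09122121 -0.63821113]
[ 0.023  -0.4669  0.4547] [0.0014 0.0018 0.0166]
```

View pics/top1.png

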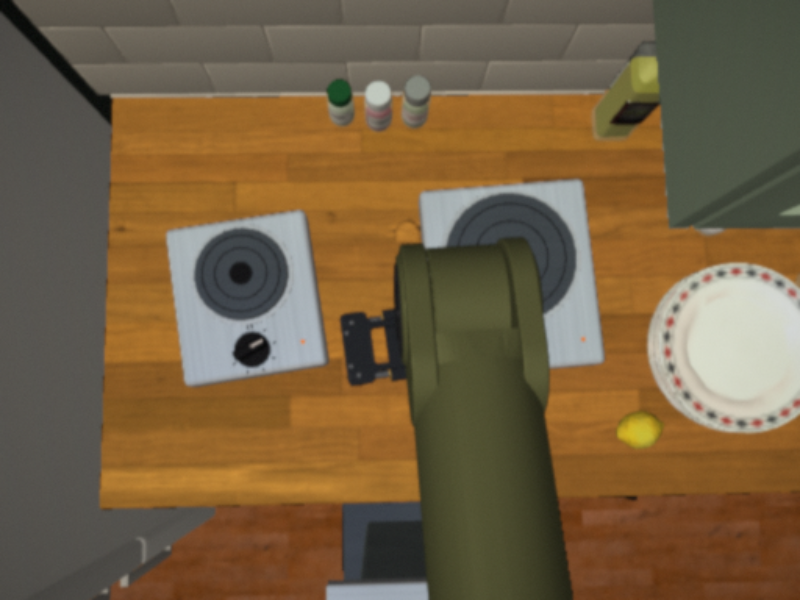

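The arm hides the large knob, and the small knob is unchanged. I'll move left so I can check it.

{"op": "servo_tool", "data": {"series": [[[0, 0.2, -0.1, 0, 0, 0, 0.4], [0, 0.3, -0.2, 0, 0, 0, 0.4], [0, 0.4, -0.2, 0, 0, 0, 0.4], [0, 0.6, -0.2, 0, 0, 0, 0.4], [0, 0.7, -0.2, 0, 0, 0, 0.4], [0, 0.8, -0.2, 0, 0, 0, 0.4], [0, 0.8, -0.2, 0, 0, 0, 0.4], [0, 0.8, -0.2, 0, 0, 0, 0.4]]]}}

```text
time_s: 6.73
tool_pos: [0.4446, 0.2437, 0.2635]
tool_rot: [179.9, -0.0, -174.4]
force: [-0.9, -0.0, 0.0]
grip_width: 0.0349
grasp_force: 0.0
```

```bash
python3 - <<'E'
from h import *;from cell import get_obs,eyes
import cv2
rel(get_obs(),[.4787,-.1169,.069],183.9)
c=eyes.read_camera("top");s=eyes.read_camera("side")
W=cloud(c);b=W[205:236,315:352].reshape(-1,3)
m=b[(b[:,2]>.072)&(b[:,2]<.1)];print(len(m))
if len(m)>20:print(cv2.minAreaRect((m[:,:2]*1000).astype(np.float32)))
im=np.hstack([cv2.resize(c["frame"][190:250,300:375],(400,320),interpolation=2),cv2.resize(s['frame'],(400,320))])
cv2.imwrite("pics/c1.png",im[:,:,::-1])
E
```

```text
6.7333 [0.4446 0.2437 0.2635] [ 179.88   -0.   -174.44] [ 35.7   4.5 -69.5  97.7   4.2  80.6  61.2] 0.03488007170761006 [-0.90015726 -0.00802486  0.02485839]
[ 0.0032 -1.2087  0.6457] [ 0.0007 -0.      0.0092]
166
((478.8412780761719, -116.64937591552734), (45.186344146728516, 14.728795051574707), 5.386780261993408)
```

View pics/c1.png

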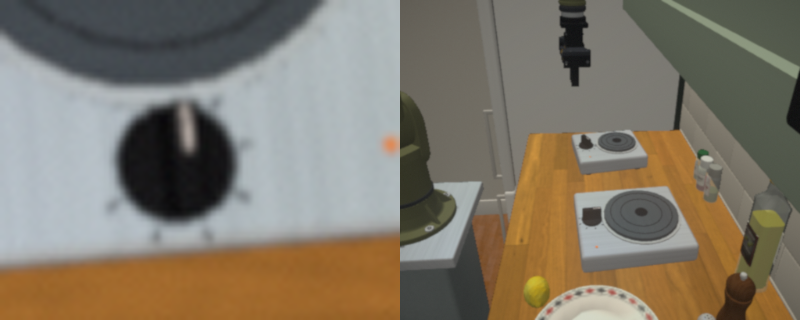

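The pointer of the large knob now points straight back: the bar is at 5.4° and the box at 3.9°. The arm is clear of everything.

```bash
python3 -c "
from cell import env
print(env.sign_off())"
```

```text
the job is handed in; nothing more can be done
None
```

The large hotplate's knob is turned to its anticlockwise stop (off) and released. The small hotplate's knob was not touched, the arm is clear, and the job is handed in at about 7 s.

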